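# Open the scrap pan and slide the brass blank in

### The job

Lift the loose lid off the steel scrap pan by its knob and set it down gently, knob up and lying flat, wholly on the cork mat. Then push the round brass blank across the soldering board and over its edge so that it drops into the open pan. Leave the small steel block and the little bowl on the board, and the glass jar by the mat, where they stand.

Things in the scene. Friction and masses are not known exactly. Their poses are not given: they have to be found in the camera images.
- station: Fixed; origin on the bench below the board's edge that faces the pan. White soldering board on a dark steel stand: 230 mm along x, y = 0 to +180 mm, top 105 mm above the bench. On its -y side, past a 7 mm gap, the rectangular steel scrap pan: outside 134 (x) x 124 (y) x 97 mm high, walls and floor 4 mm, centre at y = -69 mm. z up.
- pan_mouth (a point): Centre of the pan's mouth at rim height (97 mm above the bench), axes as station.
- board_edge (a point): Middle of the board's top edge that faces the pan, 105 mm above the bench, axes as station: the pan lies towards -y, the board extends 180 mm towards +y.
- lid: Loose flat steel lid with a black knob, about 0.35 kg. Origin at the centre of its underside, z up. Above the origin: plug 120 (x) x 110 (y) mm, 0 to 8 mm, sits in the pan's mouth with 3 mm play each side; plate 138 x 128 mm, 8 to 12 mm, rests on the rim; stem of 14 mm diameter, 12 to 24 mm; round knob of 28 mm diameter, 24 to 46 mm.
- disc: Loose round flat brass blank lying on the board, 90 mm in diameter (too wide to be gripped across), 8 mm thick, about 0.4 kg. Origin at the centre of its underside, z up.
- mat: Fixed square cork mat on the bench, 190 x 190 x 4 mm, origin at the centre of its underside.
- block: Bystander: small steel bench block on the board, 32 x 32 x 30 mm high, loose; origin at the centre of its underside.
- dish: Bystander: small white ceramic bowl on the board, 32 mm across, 16 mm high, loose; origin at the centre of its underside.
- jar: Bystander: glass jar with steel cap near the mat, 48 mm across, 60 mm high, loose; origin at the centre of its underside.
There are look-alikes about, which are no part of the job. Of the things like the disc, leave any that is green; of the rest the smaller one is meant. There is more than one size of the lid; the job needs the larger.

How it is judged:
By the outcome, as a careful person would: the job done as asked, in the order asked, and still so for the second after the job is handed in, with the robot touching nothing.
It also fails if it takes over 64 s, if anything falls off the work surface, if the arm or the gripper's body presses on something with over 40 N, if the wrist force passes 120 N, or if a joint passes its speed limit or range.

### The arm

A 7-joint arm with a two-finger parallel gripper is mounted at the origin on the work surface. World frame = base frame: x ahead of the robot, y to its left, z up, the work surface at z = 0. Lengths are in m, angles in rad, forces in N, time in s.
With the tool pointing down it reaches from about 0.425 to 0.925 m from the base axis. Payload 6.8 kg.
Tool frame: the origin (TCP) lies at the very end of the fingers, on their centre line; the grasp point (between the pads) lies bot.grip_depth behind it (bot.grip_depth is the distance from the TCP to the grasp point, in m); z points along the fingers, y is the line along which they close (so a half turn about z gives the same grasp; the last joint's range is limited). The gripper opens to 85 mm and grips with 20 to 120 N. Pads are 22 mm wide; open, the fingers measure 114 mm over their backs; the gripper's body (76 mm by 85 mm) begins 54 mm behind the grasp point. The pads swing forward as they close: fully open they stand 13 mm farther back than shut.
Start: joints at [1.009, 0.477, 0.022, 1.555, -0.011, 1.109, -0.083], TCP at [0.296, -0.607, 0.231] pointing down, gripper open.
Joint ranges: [-2.96, 2.96], [-0.34, 2.1], [-1.41, 1.46], [0.24, 2.44], [-1.37, 4.51], [0.17, 1.92], [-2.96, 2.96]. Speed limits (rad/s): [2.39, 2.39, 3.14, 3.14, 3.14, 3.14, 3.14].

### API

Orientations are given as a unit quaternion [w, x, y, z].
In Python, from station import bot gives the robot as it stands.
- The arm moves only by the tool send_rows, never from a script. Its arguments are lists of equal length, an entry for each row: "slide": the shift along the tool's x, y, z in mm, a list of three; "roll": the turn about the tool's z in degrees; "claw": the opening, from 0 (shut) to 1 (fully open). A call has exactly 8 rows; each row is the pose to reach, as a shift and turn from the pose commanded when the call began, along the tool's axes at that moment; what a row does not reach only later rows make up. A row lasts 1/12 s, in which the tool goes at most 41.7 mm and 7.16 degrees, less where a joint would pass 70% of its speed; a pose out of reach is approached as far as the arm can. A call with a gripper value outside its range is refused whole. The fingers move at their own pace and stop on an object; "force" is the grip in N (left out, the last holds). Time passes only in rows, so rows that repeat a pose let the fingers close, or fill a call up. It gives the time, the measured TCP pose, the force, the opening and the grip force at its end, in the units of the state.
- bot.get_obs(): the state, without advancing time (a new reading comes with each control period).
- bot.read_camera(name): name is "scene" or "top"; returns the picture (420x560x3 uint8, red, green, blue); there is no depth.
- bot.camera_model(name): a dict with "camera_matrix" (3x3 intrinsics, pixels), "D" ([k1, k2, p1, p2, k3] as OpenCV has them; the pictures are not rectified), "camera_from_world" (4x4, takes a point from world to camera coordinates). Camera axes: x right, y down, z forward; pixel columns grow to the right and rows downward; lengths in m; the calibration is good to about 2 mm. A picture is of the moment at which its call begins. camera_model takes no time and is no camera call.
- bot.hand_in(): hands the job in; it is judged then, once.
The state is a dict: "t": time; "q": joint angles; "joint_vel": joint speeds; "joint_torque": joint torques, N m; "eef_pos": TCP position; "tool_rot": TCP orientation; "contact_force": force on the tool from outside, world axes, zero at the start; "torque": the same for the moment, N m; "gripper_width": opening from 0.0 (shut) to 1.0 (fully open); "grasp_force": force on a finger pad.
Only numpy, scipy, OpenCV 4.12 (cv2) and the standard library are available. Lean on these libraries where they do the work, as an engineer would, in place of code of your own. Each camera call takes 0.05 s, during which the arm holds its last target. There are 200 camera calls.

## Working session

There is one attempt and no reset: what is moved stays moved. The work goes in short steps, Python scripts to look and compute and a tool call to move; the robot and the scene stay as the last step left them, time stands still between calls to the robot, and variables do not carry over. Pictures are saved under pics/ and viewed, at most 10 in all, crops included, and the job is handed in when it is done.

Besides the shell and the picture viewer there is one more tool, called after "Call:" by a JSON object that holds its "name" and its "arguments", one argument or row to a line. send_rows: Moves the arm, as the interface text tells. Its arguments: {"type":"object","properties":{"slide":{"type":"array","items":{"type":"array","items":{"type":"number"}}},"roll":{"type":"array","items":{"type":"number"}},"claw":{"type":"array","items":{"type":"number"}},"force":{"type":"number"}},"required":["slide","roll","claw"]}

```bash
mkdir -p pics
python3 - <<'E'
from station import bot
import cv2
for n in("scene","top"):
    im=bot.read_camera(n);cv2.imwrite(f"pics/{n}0.png",im[:,:,::-1])
    m=bot.camera_model(n);print(n,m)
print(bot.get_obs(),bot.grip_depth)
E
```

```text
scene {'camera_matrix': array([[453.29074954,   0.        , 273.56820973],
       [  0.        , 453.29074954, 210.96267649],
       [  0.        ,   0.        ,   1.        ]]), 'D': array([-0.01396204,  0.        ,  0.        ,  0.        ,  0.        ]), 'camera_from_world': array([[-0.15032598,  0.98847132,  0.01807046, -0.03615945],
       [ 0.78604404,  0.13058687, -0.60422003, -0.37548469],
       [-0.59961393, -0.07662579, -0.79661259,  1.46746281],
       [ 0.        ,  0.        ,  0.        ,  1.        ]])}
top {'camera_matrix': array([[437.63142333,   0.        , 283.69981803],
       [  0.        , 437.63142333, 214.80118234],
       [  0.        ,   0.        ,   1.        ]]), 'D': array([-0.14442325,  0.        ,  0.        ,  0.        ,  0.        ]), 'camera_from_world': array([[-0.08764806, -0.99614831,  0.00252253,  0.13309319],
       [-0.97460537,  0.08522819, -0.20707614,  0.52950375],
       [ 0.20606355, -0.02060829, -0.97832158,  1.20850527],
       [ 0.        ,  0.        ,  0.        ,  1.        ]])}
{'t': 0.1, 'q': array([ 1.00892264,  0.47773897,  0.02235909,  1.55636853, -0.01146513,
        1.10928512, -0.08309169]), 'joint_vel': array([-0.00173454, -0.00088652, -0.0020762 , -0.00177382,  0.00104219,
       -0.00081485,  0.00053759]), 'joint_torque': array([ 3.75245232e-03, -5.97771406e+01,  1.61351748e+00, -2.81958693e+01,
        1.28609154e-02,  5.03949312e-03, -1.60403897e-05]), 'eef_pos': array([ 0.2956282 , -0.60621933,  0.23040209]), 'tool_rot': array([-7.92513390e-04,  9.74367789e-01,  2.24959358e-01, -2.65596833e-04]), 'contact_force': array([ 0.14748037,  0.80724282, -0.43848017]), 'torque': array([0.04322263, 0.08723045, 0.01552827]), 'grasp_force': 0.0, 'gripper_width': 0.9994902339193306} 0.0187
```

View pics/scene0.png

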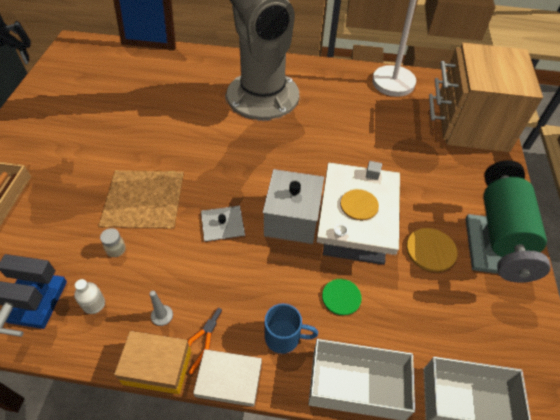

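View pics/top0.png

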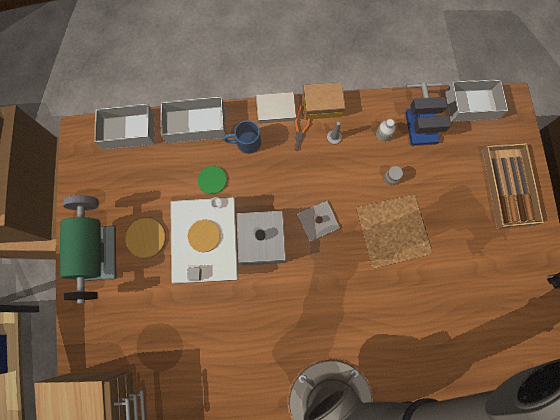

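Candidates in the scene picture: the brass blanks are at (359,204) on the board and (432,250) on the bench (larger), with a green one at (342,297). The one on the board fits, being smaller and not green. The lids are at (294,200) on the pan (larger) and (222,222) on the bench (smaller), and the one on the pan fits. The mat is at (143,199) and the jar at (113,243). I'll confirm these in enlarged crops.

Run:
```python
import cv2
a=cv2.imread("pics/scene0.png")[150:270,250:410];cv2.imwrite("pics/c1.png",cv2.resize(a,None,fx=5,fy=5,interpolation=cv2.INTER_CUBIC))
a=cv2.imread("pics/top0.png")[160:300,160:300];cv2.imwrite("pics/c2.png",cv2.resize(a,(600,600),interpolation=cv2.INTER_CUBIC)) if 0 else cv2.imwrite("pics/c2.png",cv2.resize(cv2.imread("pics/top0.png")[180:300,160:300],None,fx=5,fy=5,interpolation=cv2.INTER_CUBIC))
```

```text
(no output)
```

View pics/c1.png

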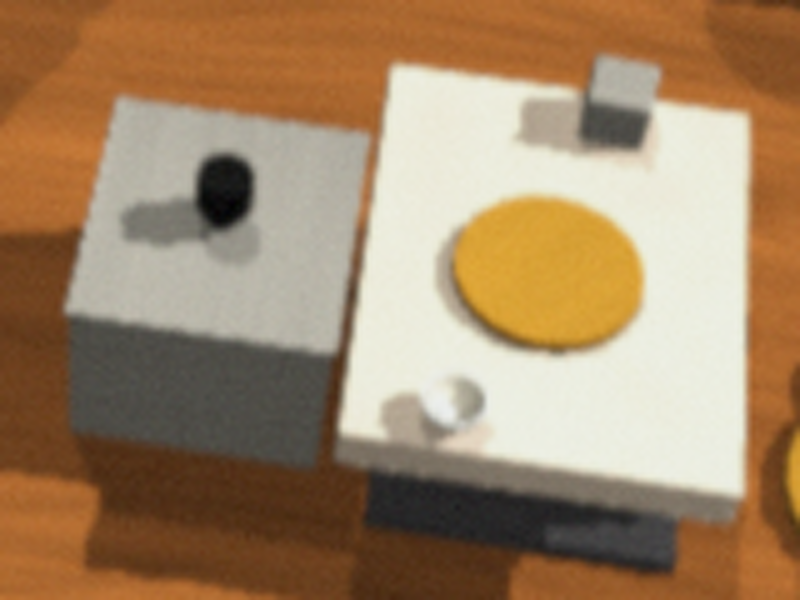

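View pics/c2.png

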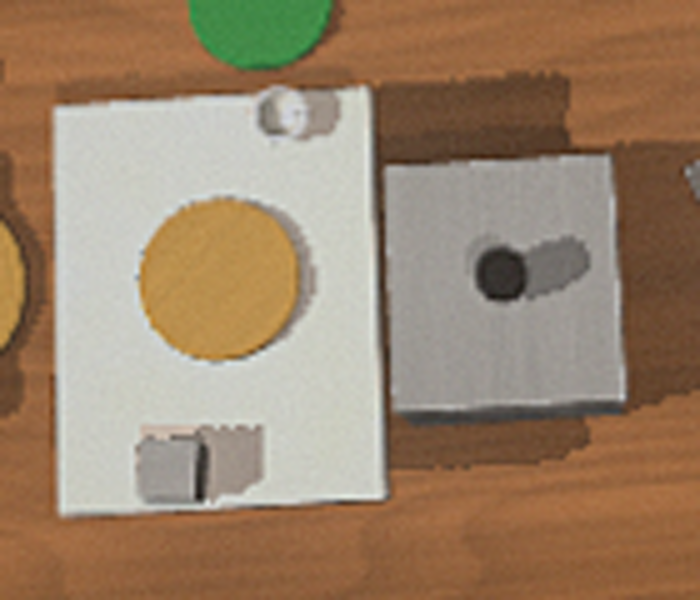

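```bash
cat > h.py <<'E'
import numpy as np,cv2
from station import bot
def ray(n,px,z):
    m=bot.camera_model(n);T=m["camera_from_world"];px=np.array(px,float).reshape(-1,1,2)
    p=cv2.undistortPoints(px,m["camera_matrix"],np.array(m["D"])).reshape(-1,2)
    d=np.c_[p,np.ones(len(p))]@T[:3,:3];c=-T[:3,:3].T@T[:3,3]
    return (c+d*((z-c[2])/d[:,2])[:,None])[:,:2]
O={"scene":(250,150),"top":(160,180)}
def crop(n,px): return np.array(O[n])+(np.array(px,float)+.5)/5-.5
E
python3 - <<'E'
from h import *
np.set_printoptions(precision=4,suppress=True)
P={"board":(.105,[(392,66),(749,116),(742,495),(338,457)],[(386,498),(60,515),(54,106),(371,87)]),
"lid":(.101,[(119,97),(368,132),(338,353),(68,315)],[(625,400),(397,410),(385,168),(610,155)]),
"knob":(.135,[(226,176)],[(501,270)]),"disc":(.113,[(549,271)],[(220,278)]),
"block":(.135,[(626,79)],[(170,470)]),"dish":(.121,[(455,398)],[(283,113)])}
for k,(z,s,t) in P.items():
    for n,p in(("scene",s),("top",t)):
        w=ray(n,crop(n,p),z);print(k,n,w.ravel(),"mean",w.mean(0))
        if len(w)==4: e=[w[1]-w[0],w[2]-w[1],w[2]-w[3],w[3]-w[0]];print([(round(np.hypot(*v),4),round(np.degrees(np.arctan2(v[1],v[0])),1)) for v in e])
for n,p in(("scene",[(113,171),(183,172),(177,226),(102,226)]),("top",[(373,267),(431,256),(416,196),(357,208)])):
    w=ray(n,p,.004);print("mat",n,w.ravel(),w.mean(0))
print("jar",ray("scene",[(112,237)],.06),ray("top",[(395,173)],.06))
R=bot.get_obs()["tool_rot"];from scipy.spatial.transform import Rotation as Q
print(Q.from_quat(np.roll(R,-1)).as_matrix())
E
```

```text
board scene [0.3651 0.2296 0.3692 0.4088 0.5968 0.4021 0.6057 0.2245] mean [0.4842 0.3163]
[(np.float64(0.1793), np.float64(88.7)), (np.float64(0.2278), np.float64(-1.7)), (np.float64(0.1778), np.float64(92.9)), (np.float64(0.2406), np.float64(-1.2))]
board top [0.3626 0.2291 0.3676 0.4073 0.5966 0.4018 0.5916 0.2221] mean [0.4796 0.3151]
[(np.float64(0.1783), np.float64(88.4)), (np.float64(0.229), np.float64(-1.4)), (np.float64(0.1797), np.float64(88.4)), (np.float64(0.229), np.float64(-1.7))]
lid scene [0.4055 0.096  0.4081 0.2215 0.5459 0.2193 0.5447 0.0932] mean [0.4761 0.1575]
[(np.float64(0.1255), np.float64(88.8)), (np.float64(0.1379), np.float64(-0.9)), (np.float64(0.1261), np.float64(89.4)), (np.float64(0.1392), np.float64(-1.1))]
lid top [0.4049 0.0958 0.4101 0.2201 0.5455 0.2176 0.5419 0.0921] mean [0.4756 0.1564]
[(np.float64(0.1245), np.float64(87.6)), (np.float64(0.1353), np.float64(-1.1)), (np.float64(0.1256), np.float64(88.4)), (np.float64(0.137), np.float64(-1.6))]
knob scene [0.4774 0.157 ] mean [0.4774 0.157 ]
knob top [0.4766 0.1563] mean [0.4766 0.1563]
disc scene [0.4914 0.3122] mean [0.4914 0.3122]
disc top [0.4892 0.3111] mean [0.4892 0.3111]
block scene [0.3834 0.342 ] mean [0.3834 0.342 ]
block top [0.3845 0.3396] mean [0.3845 0.3396]
dish scene [0.5769 0.2724] mean [0.5769 0.2724]
dish top [0.5769 0.2702] mean [0.5769 0.2702]
mat scene [ 0.3986 -0.3525  0.3702 -0.161   0.5501 -0.1266  0.5809 -0.3125] [ 0.475  -0.2381]
mat top [ 0.3696 -0.1641  0.3853 -0.3447  0.5734 -0.326   0.5515 -0.138 ] [ 0.47   -0.2432]
jar [[ 0.6421 -0.2475]] [[ 0.6358 -0.2541]]
[[ 0.8988  0.4384 -0.0009]
 [ 0.4384 -0.8988  0.0014]
 [-0.0002 -0.0017 -1.    ]]
```

The crops confirm the targets. The small brass blank is on the board and the large lid is on the pan, with the block and dish clear of the push lane. First I'll swing toward the lid and turn the tool so its y lies along world x.

Call:
{"name": "send_rows", "arguments": {
  "slide": [
    [35,-20,0],
    [70,-41,0],
    [105,-61,0],
    [140,-82,0],
    [175,-102,0],
    [210,-123,0],
    [245,-143,0],
    [280,-164,0]
  ],
  "roll": [-7,-14,-21,-28,-35,-42,-49,-56],
  "claw": [1,1,1,1,1,1,1,1],
  "force": 60
}}

```text
t: 0.77
eef_pos: [0.4762, -0.3348, 0.2312]
tool_rot: [-0.0, 0.753, 0.658, -0.0]
contact_force: [0.3, -0.2, 0.1]
gripper_width: 1.002
grasp_force: 0.0
```

Call:
{"name": "send_rows", "arguments": {
  "slide": [
    [40,-5,0],
    [80,-11,0],
    [121,-16,0],
    [162,-22,0],
    [203,-27,0],
    [244,-33,0],
    [285,-38,0],
    [326,-44,0]
  ],
  "roll": [-1,-2,-3,-4,-5,-6,-6,-6],
  "claw": [1,1,1,1,1,1,1,1]
}}

```text
t: 1.43
eef_pos: [0.4769, -0.0058, 0.2313]
tool_rot: [0.0, 0.719, 0.695, -0.0]
contact_force: [1.2, -1.3, -0.3]
gripper_width: 1.008
grasp_force: 0.0
```

```bash
cat >> h.py <<'E'
from scipy.spatial.transform import Rotation as Q
def go(*w):
    o=bot.get_obs();M=Q.from_quat(np.roll(o["tool_rot"],-1)).as_matrix()
    print(o["eef_pos"].round(4),"yaw",round(np.degrees(np.arctan2(M[1,0],M[0,0])),1),"w",round(o["gripper_width"],3),"t",round(o["t"],2))
    for p in w: print("to",p,"slide",((np.array(p)-o["eef_pos"])@M*1000).round(1))
E
python3 -c "
from h import *
go((.477,.1565,.16),(.477,.1565,.105))"
```

```text
[ 0.4769 -0.0058  0.2313] yaw 88.0 w 1.008 t 1.43
to (0.477, 0.1565, 0.16) slide [162.3  -5.6  71.2]
to (0.477, 0.1565, 0.105) slide [162.3  -5.6 126.2]
```

Call:
{"name": "send_rows", "arguments": {
  "slide": [
    [35,-1,0],
    [70,-2,0],
    [105,-4,0],
    [135,-5,0],
    [155,-6,10],
    [162,-6,35],
    [162,-6,55],
    [162,-6,71]
  ],
  "roll": [0,0,0,0,0,0,0,0],
  "claw": [1,1,1,1,1,1,1,1]
}}

```text
t: 2.1
eef_pos: [0.4762, 0.1551, 0.1586]
tool_rot: [-0.0, 0.719, 0.695, -0.001]
contact_force: [0.6, -0.4, 0.9]
gripper_width: 0.998
grasp_force: 0.0
```

Call:
{"name": "send_rows", "arguments": {
  "slide": [
    [0,0,15],
    [0,0,30],
    [0,0,42],
    [0,0,50],
    [0,0,55],
    [0,0,55],
    [0,0,55],
    [0,0,55]
  ],
  "roll": [0,0,0,0,0,0,0,0],
  "claw": [1,1,1,1,1,1,0.6,0.3]
}}

```text
t: 2.77
eef_pos: [0.4777, 0.1548, 0.106]
tool_rot: [0.0, 0.719, 0.695, 0.001]
contact_force: [-0.4, 0.3, 0.7]
gripper_width: 0.749
grasp_force: 0.0
```

Call:
{"name": "send_rows", "arguments": {
  "slide": [
    [0,0,0],
    [0,0,0],
    [0,0,0],
    [0,0,0],
    [0,0,0],
    [0,0,0],
    [0,0,0],
    [0,0,0]
  ],
  "roll": [0,0,0,0,0,0,0,0],
  "claw": [0.2,0,0,0,0,0,0,0],
  "force": 70
}}

```text
t: 3.43
eef_pos: [0.4775, 0.1546, 0.106]
tool_rot: [0.0, 0.719, 0.695, 0.0]
contact_force: [-1.9, -0.5, 5.6]
gripper_width: 0.307
grasp_force: 68.4
```

Call:
{"name": "send_rows", "arguments": {
  "slide": [
    [0,0,-2],
    [0,0,-6],
    [0,0,-12],
    [0,0,-20],
    [0,0,-29],
    [0,0,-38],
    [0,0,-46],
    [0,0,-50]
  ],
  "roll": [0,0,0,0,0,0,0,0],
  "claw": [0,0,0,0,0,0,0,0]
}}

```text
t: 4.1
eef_pos: [0.4778, 0.1548, 0.157]
tool_rot: [0.001, 0.719, 0.695, 0.001]
contact_force: [-0.6, -0.8, -2.9]
gripper_width: 0.308
grasp_force: 68.9
```

Run:
```python
from h import *
go((.4725,-.2405,.156),(.4725,-.2405,.021))
im=bot.read_camera("scene");cv2.imwrite("pics/s2.png",cv2.resize(im[130:290,180:420,::-1],None,fx=3,fy=3,interpolation=cv2.INTER_CUBIC))
print(bot.get_obs()["contact_force"])
```

```text
[0.4778 0.1548 0.157 ] yaw 88.0 w 0.308 t 4.1
to (0.4725, -0.2405, 0.156) slide [-395.3    8.5    0.7]
to (0.4725, -0.2405, 0.021) slide [-395.3    8.2  135.7]
[-0.1008374  -0.02373232 -2.48678346]
```

View pics/s2.png

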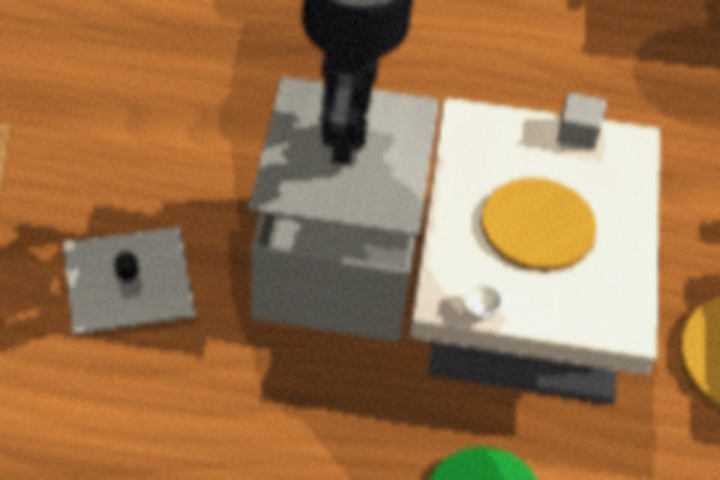

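The lid is held level above the open pan (lid around (345,150) in the crop). I'll carry it to the mat.

Call:
{"name": "send_rows", "arguments": {
  "slide": [
    [-5,0,0],
    [-17,0,0],
    [-37,1,0],
    [-65,1,0],
    [-95,2,0],
    [-127,3,0],
    [-159,3,0],
    [-191,4,0]
  ],
  "roll": [0,0,0,0,0,0,0,0],
  "claw": [0,0,0,0,0,0,0,0]
}}

```text
t: 4.82
eef_pos: [0.4735, -0.0384, 0.1548]
tool_rot: [-0.0, 0.719, 0.695, -0.0]
contact_force: [0.7, 0.3, -3.5]
gripper_width: 0.304
grasp_force: 69.0
```

Call:
{"name": "send_rows", "arguments": {
  "slide": [
    [-32,1,0],
    [-64,1,0],
    [-96,2,0],
    [-128,3,0],
    [-157,3,0],
    [-181,4,0],
    [-197,4,0],
    [-204,4,0]
  ],
  "roll": [-1,-2,-3,-4,-5,-6,-7,-8],
  "claw": [0,0,0,0,0,0,0,0]
}}

```text
t: 5.48
eef_pos: [0.4699, -0.2442, 0.1546]
tool_rot: [-0.0, 0.67, 0.742, -0.001]
contact_force: [0.9, -0.8, -3.3]
gripper_width: 0.303
grasp_force: 69.0
```

Run:
```python
from h import *
go((.4725,-.2405,.04),(.4725,-.2405,.021))
print(bot.get_obs()["contact_force"])
im=bot.read_camera("scene");cv2.imwrite("pics/s3.png",cv2.resize(im[130:270,70:290,::-1],None,fx=3,fy=3,interpolation=cv2.INTER_CUBIC))
```

```text
[ 0.4699 -0.2442  0.1546] yaw 95.8 w 0.303 t 5.48
to (0.4725, -0.2405, 0.04) slide [  3.5   3.1 114.5]
to (0.4725, -0.2405, 0.021) slide [  3.5   3.1 133.5]
[ 0.87213683 -0.83532013 -3.28510384]
```

View pics/s3.png

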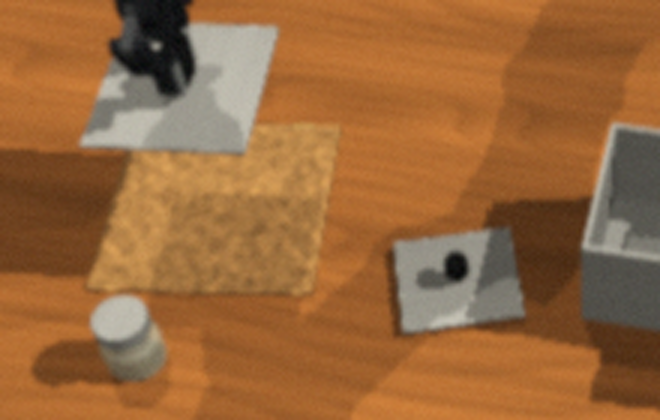

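Call:
{"name": "send_rows", "arguments": {
  "slide": [
    [1,1,6],
    [2,2,20],
    [3,3,40],
    [3,3,62],
    [3,3,84],
    [3,3,102],
    [3,3,114],
    [3,3,119]
  ],
  "roll": [0,0,0,0,0,0,0,0],
  "claw": [0,0,0,0,0,0,0,0]
}}

```text
t: 6.2
eef_pos: [0.4729, -0.2356, 0.0342]
tool_rot: [-0.002, 0.669, 0.744, -0.0]
contact_force: [-0.5, 0.2, -3.4]
gripper_width: 0.301
grasp_force: 69.0
```

Call:
{"name": "send_rows", "arguments": {
  "slide": [
    [0,0,2],
    [0,0,4],
    [0,0,6],
    [0,0,8],
    [0,0,10],
    [0,0,11],
    [0,0,12],
    [0,0,12]
  ],
  "roll": [0,0,0,0,0,0,0,0],
  "claw": [0,0,0,0,0,0,0,0]
}}

```text
t: 6.87
eef_pos: [0.474, -0.2373, 0.0243]
tool_rot: [0.0, 0.669, 0.743, -0.0]
contact_force: [0.1, -0.3, -2.8]
gripper_width: 0.306
grasp_force: 69.0
```

Call:
{"name": "send_rows", "arguments": {
  "slide": [
    [0,0,0.5],
    [0,0,1],
    [0,0,1.5],
    [0,0,2],
    [0,0,2.5],
    [0,0,2.5],
    [0,0,2.5],
    [0,0,2.5]
  ],
  "roll": [0,0,0,0,0,0,0,0],
  "claw": [0,0,0,0,0,0,0,0]
}}

```text
t: 7.53
eef_pos: [0.474, -0.2372, 0.0218]
tool_rot: [-0.0, 0.669, 0.743, 0.0]
contact_force: [-0.1, -0.7, -3.9]
gripper_width: 0.308
grasp_force: 69.0
```

Call:
{"name": "send_rows", "arguments": {
  "slide": [
    [0,0,0.5],
    [0,0,0.5],
    [0,0,1],
    [0,0,1],
    [0,0,1.5],
    [0,0,1.5],
    [0,0,1.5],
    [0,0,1.5]
  ],
  "roll": [0,0,0,0,0,0,0,0],
  "claw": [0,0,0,0,0,0,0,0]
}}

```text
t: 8.2
eef_pos: [0.4741, -0.2373, 0.021]
tool_rot: [0.0, 0.669, 0.743, -0.0]
contact_force: [-3.3, 1.2, 6.4]
gripper_width: 0.305
grasp_force: 70.2
```

The lid is down on the mat. I'll release it and rise.

Call:
{"name": "send_rows", "arguments": {
  "slide": [
    [0,0,0],
    [0,0,0],
    [0,0,0],
    [0,0,0],
    [0,0,0],
    [0,0,0],
    [0,0,0],
    [0,0,0]
  ],
  "roll": [0,0,0,0,0,0,0,0],
  "claw": [0.35,0.4,0.5,0.7,0.9,1,1,1]
}}

```text
t: 8.87
eef_pos: [0.474, -0.2372, 0.0203]
tool_rot: [0.0, 0.669, 0.743, 0.0]
contact_force: [-0.9, 0.4, 0.5]
gripper_width: 1.002
grasp_force: 0.0
```

Call:
{"name": "send_rows", "arguments": {
  "slide": [
    [0,0,-5],
    [0,0,-15],
    [0,0,-35],
    [0,0,-65],
    [0,0,-100],
    [0,0,-135],
    [0,0,-165],
    [0,0,-175]
  ],
  "roll": [0,0,0,0,0,0,0,0],
  "claw": [1,1,1,1,1,1,1,1]
}}

```text
t: 9.53
eef_pos: [0.4764, -0.2378, 0.2011]
tool_rot: [0.004, 0.669, 0.743, 0.001]
contact_force: [1.1, -0.8, 0.4]
gripper_width: 1.001
grasp_force: 0.0
```

Run:
```python
from h import *
go((.470,.10,.20),(.4925,.383,.20))
```

```text
[ 0.4764 -0.2378  0.2011] yaw 96.0 w 1.001 t 9.53
to (0.47, 0.1, 0.2) slide [ 3.366e+02  2.900e+01 -1.000e-01]
to (0.4925, 0.383, 0.2) slide [615.7  81.   -1. ]
```

Call:
{"name": "send_rows", "arguments": {
  "slide": [
    [25,3,0],
    [62,8,0],
    [102,14,0],
    [142,20,0],
    [182,25,0],
    [222,31,0],
    [262,36,0],
    [302,42,0]
  ],
  "roll": [1,3,5,7,9,11,11,11],
  "claw": [0.5,0.5,0.5,0.5,0.5,0.5,0.5,0.5]
}}

```text
t: 10.2
eef_pos: [0.4835, 0.0693, 0.1957]
tool_rot: [0.0, 0.737, 0.676, -0.0]
contact_force: [1.0, 0.1, 0.7]
gripper_width: 0.501
grasp_force: 0.0
```

Run:
```python
from h import *
go((.496,.373,.20),(.496,.373,.13))
im=bot.read_camera("scene");cv2.imwrite("pics/s4.png",cv2.resize(im[130:270,70:290,::-1],None,fx=3,fy=3,interpolation=cv2.INTER_CUBIC))
```

```text
[0.4835 0.0693 0.1957] yaw 85.0 w 0.501 t 10.2
to (0.496, 0.373, 0.2) slide [303.7 -14.1  -4.4]
to (0.496, 0.373, 0.13) slide [303.7 -14.1  65.6]
```

View pics/s4.png

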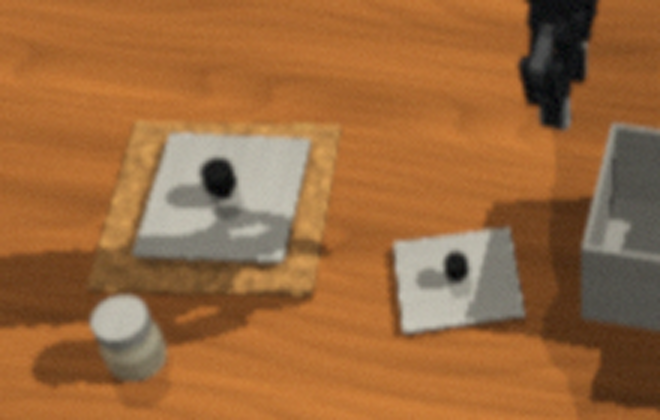

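The lid lies flat, wholly on the mat (corners about (170,135) to (290,260) in the crop), and the jar hasn't moved. Next I'll go behind the disc.

Call:
{"name": "send_rows", "arguments": {
  "slide": [
    [40,-2,-5],
    [80,-4,-5],
    [120,-6,-5],
    [161,-8,-5],
    [202,-9,-5],
    [242,-11,-5],
    [280,-13,-5],
    [304,-14,-5]
  ],
  "roll": [0,0,0,0,0,0,0,0],
  "claw": [0.5,0.5,0.5,0.5,0.5,0.5,0.5,0.5]
}}

```text
t: 10.92
eef_pos: [0.4954, 0.3759, 0.2007]
tool_rot: [-0.001, 0.736, 0.677, 0.001]
contact_force: [0.3, -0.0, -0.5]
gripper_width: 0.499
grasp_force: 0.0
```

```bash
python3 -c "
from h import *
go((.496,.373,.115))"
```

```text
[0.4954 0.3759 0.2007] yaw 85.2 w 0.499 t 10.92
to (0.496, 0.373, 0.115) slide [-3.   0.9 85.7]
```

Call:
{"name": "send_rows", "arguments": {
  "slide": [
    [-2,1,10],
    [-2,1,30],
    [-2,1,50],
    [-2,1,68],
    [-2,1,80],
    [-2,1,86],
    [-2,1,88],
    [-2,1,90]
  ],
  "roll": [0,0,0,0,0,0,0,0],
  "claw": [0.5,0.5,0.5,0.5,0.5,0.5,0.5,0.5]
}}

```text
t: 11.58
eef_pos: [0.4979, 0.3695, 0.1107]
tool_rot: [0.0, 0.737, 0.676, 0.0]
contact_force: [0.1, 0.9, -0.1]
gripper_width: 0.503
grasp_force: 0.0
```

Call:
{"name": "send_rows", "arguments": {
  "slide": [
    [0,0,1],
    [0,0,2],
    [0,0,3],
    [0,0,4],
    [0,0,5],
    [0,0,5],
    [0,0,5],
    [0,0,5]
  ],
  "roll": [0,0,0,0,0,0,0,0],
  "claw": [0.5,0.5,0.5,0.5,0.5,0.5,0.5,0.5]
}}

```text
t: 12.25
eef_pos: [0.4976, 0.3695, 0.1054]
tool_rot: [0.0, 0.737, 0.676, 0.0]
contact_force: [-1.1, -0.3, 0.1]
gripper_width: 0.503
grasp_force: 0.0
```

Call:
{"name": "send_rows", "arguments": {
  "slide": [
    [0,0,0.5],
    [0,0,1],
    [0,0,1.5],
    [0,0,2],
    [0,0,2.5],
    [0,0,3],
    [0,0,3],
    [0,0,3]
  ],
  "roll": [0,0,0,0,0,0,0,0],
  "claw": [0.5,0.5,0.5,0.5,0.5,0.5,0.5,0.5]
}}

```text
t: 12.92
eef_pos: [0.4976, 0.3695, 0.1033]
tool_rot: [0.0, 0.737, 0.676, 0.0]
contact_force: [-2.5, -2.4, 8.0]
gripper_width: 0.498
grasp_force: 4.1
```

Call:
{"name": "send_rows", "arguments": {
  "slide": [
    [0,0,-2.5],
    [0,0,-2.5],
    [-5,0,-2.5],
    [-10,0,-2.5],
    [-16,0,-2.5],
    [-23,-1,-2.5],
    [-30,-1,-2.5],
    [-36,-1,-2.5]
  ],
  "roll": [0,0,0,0,0,0,0,0],
  "claw": [0.5,0.5,0.5,0.5,0.5,0.5,0.5,0.5]
}}

```text
t: 13.58
eef_pos: [0.4934, 0.3328, 0.1048]
tool_rot: [0.0, 0.737, 0.676, 0.0]
contact_force: [0.1, 1.9, 0.1]
gripper_width: 0.499
grasp_force: 1.2
```

Run:
```python
from h import *
go((.479,.205,.1055))
im=bot.read_camera("top");cv2.imwrite("pics/s5.png",cv2.resize(im[180:300,160:300,::-1],None,fx=5,fy=5,interpolation=cv2.INTER_CUBIC))
```

```text
[0.4934 0.3328 0.1048] yaw 85.0 w 0.499 t 13.58
to (0.479, 0.205, 0.1055) slide [-128.5   -3.2   -0.7]
```

View pics/s5.png

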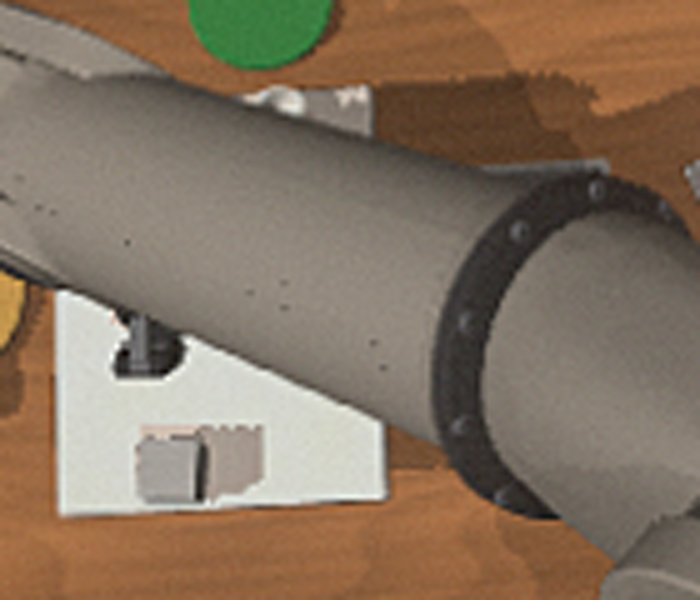

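The arm hides the disc from the top camera; the block stands untouched at (172,470). I'll check the disc by colour in the scene picture.

```bash
cat >> h.py <<'E'
def disc():
    im=bot.read_camera("scene");h=cv2.cvtColor(im,cv2.COLOR_RGB2HSV)
    m=cv2.inRange(h,(17,140,130),(28,255,255));m[:, :250]=0;m[:,405:]=0;m[:140]=0;m[280:]=0
    n,l,s,c=cv2.connectedComponentsWithStats(m);i=1+s[1:,4].argmax()
    b=s[i];print("bbox",b[:5],"w",ray("scene",[(b[0]+b[2]/2-.5,b[1]+b[3]/2-.5)],.113))
E
python3 -c "
from h import *
disc()"
```

```text
bbox [328 188  37  30 843] w [[0.49268047 0.28093875]]
```

Call:
{"name": "send_rows", "arguments": {
  "slide": [
    [-5,0,-1],
    [-11,-1,-1],
    [-17,-1,-1],
    [-23,-1,-1],
    [-28,-1,-1],
    [-33,-1,-1],
    [-37,-2,-1],
    [-40,-2,-1]
  ],
  "roll": [0,0,0,0,0,0,0,0],
  "claw": [0.5,0.5,0.5,0.5,0.5,0.5,0.5,0.5]
}}

```text
t: 14.35
eef_pos: [0.4879, 0.2934, 0.1058]
tool_rot: [0.0, 0.737, 0.676, -0.0]
contact_force: [0.2, 1.7, -0.8]
gripper_width: 0.501
grasp_force: 1.1
```

```bash
python3 -c "
from h import *
go((.479,.205,.1055));disc()"
```

```text
[0.4879 0.2934 0.1058] yaw 85.0 w 0.501 t 14.35
to (0.479, 0.205, 0.1055) slide [-88.9  -1.2   0.3]
bbox [314 184  34  29 756] w [[0.48515475 0.24401049]]
```

Call:
{"name": "send_rows", "arguments": {
  "slide": [
    [-7,0,0],
    [-16,0,0],
    [-26,0,0],
    [-36,0,0],
    [-46,0,0],
    [-56,-1,0],
    [-64,-1,0],
    [-70,-1,0]
  ],
  "roll": [0,0,0,0,0,0,0,0],
  "claw": [0.5,0.5,0.5,0.5,0.5,0.5,0.5,0.5]
}}

```text
t: 15.07
eef_pos: [0.4804, 0.2216, 0.1052]
tool_rot: [0.0, 0.738, 0.675, -0.001]
contact_force: [0.7, -0.6, -0.2]
gripper_width: 0.498
grasp_force: 0.0
```

Run:
```python
from h import *
go((.479,.200,.1055));disc()
im=bot.read_camera("scene");cv2.imwrite("pics/s6.png",cv2.resize(im[150:270,250:410,::-1],None,fx=5,fy=5,interpolation=cv2.INTER_CUBIC))
```

```text
[0.4804 0.2216 0.1052] yaw 84.9 w 0.498 t 15.07
to (0.479, 0.2, 0.1055) slide [-21.7   0.5  -0.2]
bbox [288 200   9  16 106] w [[0.52811503 0.15797056]]
```

View pics/s6.png

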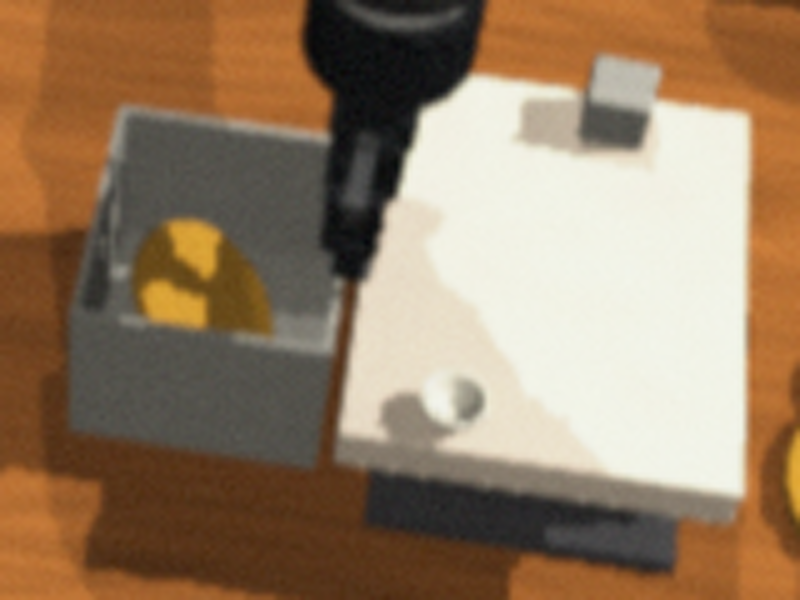

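The disc is in the pan at about (200,280), and the block at (625,100) and dish at (455,400) are where they stood. I'll retreat upward.

Call:
{"name": "send_rows", "arguments": {
  "slide": [
    [0,0,-3],
    [0,0,-10],
    [0,0,-25],
    [0,0,-45],
    [0,0,-65],
    [0,0,-85],
    [0,0,-95],
    [0,0,-100]
  ],
  "roll": [0,0,0,0,0,0,0,0],
  "claw": [0.5,0.5,0.5,0.5,0.5,0.5,0.5,0.5]
}}

```text
t: 15.83
eef_pos: [0.4816, 0.2255, 0.2079]
tool_rot: [0.0, 0.737, 0.676, 0.002]
contact_force: [0.4, 0.8, -0.0]
gripper_width: 0.503
grasp_force: 0.0
```

Call:
{"name": "send_rows", "arguments": {
  "slide": [
    [0,0,0],
    [0,0,0],
    [0,0,0],
    [0,0,0],
    [0,0,0],
    [0,0,0],
    [0,0,0],
    [0,0,0]
  ],
  "roll": [0,0,0,0,0,0,0,0],
  "claw": [0.5,0.5,0.5,0.5,0.5,0.5,0.5,0.5]
}}

```text
t: 16.5
eef_pos: [0.4808, 0.2244, 0.2056]
tool_rot: [-0.0, 0.737, 0.676, -0.0]
contact_force: [-0.6, -0.1, 0.6]
gripper_width: 0.5
grasp_force: 0.0
```

Run:
```python
from h import *
im=bot.read_camera("scene");cv2.imwrite("pics/s7.png",cv2.resize(im[140:280,80:410,::-1],None,fx=2.4,fy=2.4,interpolation=cv2.INTER_CUBIC))
```

```text
(no output)
```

View pics/s7.png

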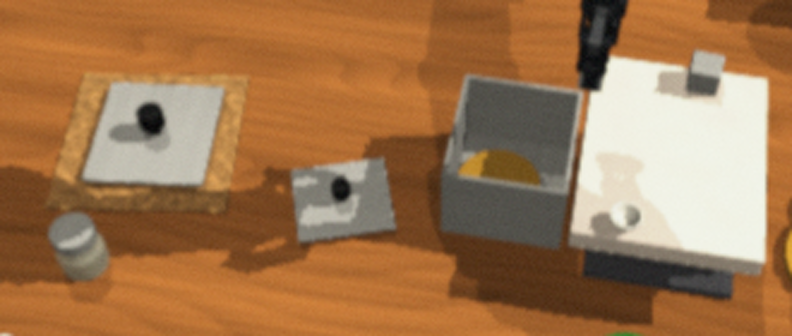

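The lid is on the mat (around (155,135)), the disc lies in the pan (500,168), and the block, dish and jar are where they were. The gripper is clear of everything.

```bash
python3 -c "
from station import bot
print(bot.hand_in())"
```

```text
the job is handed in; nothing more can be done
None
```

The job is handed in: the last picture shows the lid lying flat, knob up, wholly on the mat, the brass blank in the open pan, and the block, bowl and jar where they stood.

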